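# Tip stone chips through a sprung waste flap

### The job

Pick up the corner-spout pan by its upright grip and empty all four stone chips into the grey waste box: press the box's sprung flap open gently with the pan's spout lip and pour through it, without the gripper pushing on the box. Then let the flap shut, stand the empty pan flat on the desk and let go, leaving the vial, the hand lens and the eraser alone.

Things in the scene. Friction and masses are not known exactly. Their poses are not given: they have to be found in the camera images.
- bin: Grey sheet-metal waste box fixed on the desk, 130 (its x) by 124 (y) by 115 mm high, 4 mm sheet. Origin at the centre of its underside, z up; its -x side is turned roughly to the robot. In its top a centred mouth, 80 mm along x by 90 mm along y, filled by a flat aluminium flap. Open inside down to a floor 4 mm above the desk.
- bin_hinge (a point): The middle of the flap's hinge line: at the +x (far) edge of the box's mouth, level with the box's top, 115 mm above the desk; axes as the box's (the hinge runs along y, the flap reaches 78 mm from here toward -x and is 86 mm wide). Two dark hinge knuckles, 14 mm long, stand out 3.5 mm on this edge, near its ends.
- flap (a joint): Opening of the flap in rad: 0 = shut, flush with the box's top; grows as its free (-x) edge sinks into the box; stop at 0.95. A spring shuts it: 0.08 N m at 0, plus 0.10 N m a rad (2 to 4 N at 40 mm from the hinge); the chips' weight does not open it. Open, it slopes down to -x, a chute for a pan coming in over the hinge, spout to -x, dipped more steeply than the flap. 0.35 lets chips by.
- pan: Loose shallow steel pan, about 0.16 kg: 110 mm square floor (3 mm thick), diagonals along its own x and y, with 18 mm high, 2.5 mm thick walls. The -x corner is a spout; a black grip stands inside at the +x corner. Origin at the centre of the underside, z up. From above 156 mm wide along y at x = 0, narrowing at 45 degrees to the spout.
- pan_grip (a point): The grasp point on the pan's upright grip, a black plastic bar 24 by 24 mm (faces along the pan's x and y), its top 67 mm above the pan's underside. The point is on the grip's axis, 44 mm from the pan's centre toward +x and 48 mm above the underside; axes as the pan's.
- pan_lip (a point): The middle of the spout's end edge, at the height of the underside, 84 mm from the pan's centre toward -x; axes as the pan's. The spout is an open channel 46 mm wide outside and 41.5 mm inside, 28 mm long, its side walls 12 mm high and its end open.
- chip_1_center (a point): Centre of one of four alike, small angular pale stone offcuts, each about 18 mm across and 12 to 14 mm high, 12 g, lying loose at first on the pan's floor between grip and spout. They slide on the pan and on the flap once these slope at more than roughly 18 degrees.
- chip_2_center (a point): Centre of one of four alike, small angular pale stone offcuts, each about 18 mm across and 12 to 14 mm high, 12 g, lying loose at first on the pan's floor between grip and spout. They slide on the pan and on the flap once these slope at more than roughly 18 degrees.
- chip_3_center (a point): Centre of one of four alike, small angular pale stone offcuts, each about 18 mm across and 12 to 14 mm high, 12 g, lying loose at first on the pan's floor between grip and spout. They slide on the pan and on the flap once these slope at more than roughly 18 degrees.
- chip_4_center (a point): Centre of one of four alike, small angular pale stone offcuts, each about 18 mm across and 12 to 14 mm high, 12 g, lying loose at first on the pan's floor between grip and spout. They slide on the pan and on the flap once these slope at more than roughly 18 degrees.
- vial: Bystander, to be left alone: small capped clear vial, 28x33x48 mm, standing beyond the work. Origin at its underside's centre.
- lens: Bystander, to be left alone: folded black hand lens, 28x39x17 mm, lying on the desk. Origin at its underside's centre.
- rubber: Bystander, to be left alone: eraser in a blue and white sleeve, 20x40x12 mm, lying on the desk. Origin at its underside's centre.
There are look-alikes about, which are no part of the job. Of the things that look like the pan, take the one that is farthest to the robot's right at the start.

How it is judged:
By the outcome, as a careful person would: the job done as asked, in the order asked, and still so for the second after the job is handed in, with the robot touching nothing.
It also fails if it takes over 58 s, if anything falls off the work surface, if the arm or the gripper's body presses on something with over 40 N, if the wrist force passes 120 N, or if a joint passes its speed limit or range.

### The arm

A 6-joint arm with a two-finger parallel gripper is mounted at the origin on the work surface; the furniture and walls round the work are solid. World frame = base frame: x ahead of the robot, y to its left, z up, the work surface at z = 0. Lengths are in m, angles in degrees, forces in N, time in s.
With the tool pointing down it reaches from about 0.425 to 1.125 m from the base axis. Payload 14.9 kg.
Tool frame: the origin (TCP) lies between the finger pads; the fingertips stand bot.tips_ahead ahead of it and the grasp point (between the pads) lies 6 mm ahead of it (bot.tips_ahead is the distance from the TCP to the fingertips, in m); z points along the fingers, y is the line along which they close (so a half turn about z gives the same grasp; the last joint's range is limited). The gripper opens to 91 mm and grips with 3 to 60 N. Pads are 32 mm wide; open, the fingers measure 118 mm over their backs; the gripper's body (76 mm by 178 mm) begins 60 mm behind the grasp point.
Start: joints at [74.983, 21.709, 99.362, -0, 58.929, -1.908], TCP at [0.159, 0.682, 0.239] pointing down, gripper open.
Joint ranges: [-158.91, 158.91], [-42.39, 125.64], [0.06, 152.35], [-60.88, 240.88], [17.5, 164.5], [-176.32, 176.32]. Speed limits (degrees/s): [108.29, 108.29, 136.94, 180, 180, 180].

### API

Orientations are given as a 3x3 rotation matrix whose columns are the frame's x, y, z axes.
In Python, from rig import bot, vision gives the robot as it stands.
- The arm moves only by the tool jog_arm, never from a script. Its argument "steps" is a list of rows, each a list of 7 numbers: the shift along the world's x, y, z in m, then the turn, a rotation vector about the world's x, y, z in rad, then the finger opening in m, from 0 to 0.0912. A call has 1 to 8 rows; each row is the pose to reach, as a shift and turn from the pose commanded when the call began; what a row does not reach only later rows make up. A row lasts 1/10 s, in which the tool goes at most 50 mm and 8.59 degrees, less where a joint would pass 70% of its speed; a pose out of reach is approached as far as the arm can. A call with a gripper value outside its range is refused whole. The fingers move at their own pace and stop on an object; "grip_force" is the grip in N (left out, the last holds). Time passes only in rows, so rows that repeat a pose let the fingers close. It gives the time, the measured TCP pose, the force, the opening and the grip force at its end, in the units of the state.
- bot.get_state(): the state, without advancing time (a new reading comes with each control period).
- vision.snapshot(name): name is "side" or "top"; returns a dict with "img" (480x640x3 uint8, red, green, blue), "z_map" (480x640 float32, m along the optical axis (not along the pixel's ray), 0 where there is no reading), "camera_matrix" (3x3 intrinsics, pixels), "k1" (the pictures are not rectified: a ray, as slopes to the right and down, at radius r is drawn at 1 + k1 r^2 times it, then the intrinsics apply), "rvec" (rotation vector, rad) and "tvec" (3), from world to camera coordinates, as OpenCV has them. Camera axes: x right, y down, z forward; pixel columns grow to the right and rows downward; lengths in m; the calibration is good to about 2 mm. A picture is of the moment at which its call begins.
- bot.job_done(): hands the job in; it is judged then, once.
The state is a dict: "clock": time; "qpos": joint angles; "joint_velocities": joint speeds; "effort": joint torques, N m; "position": TCP position; "tcp_rot": TCP orientation; "force": force on the tool from outside, world axes, zero at the start; "wrist_torque": the same for the moment, N m; "gripper_width": finger opening in m; "finger_force": force on a finger pad.
Only numpy, scipy, OpenCV 4.12 (cv2) and the standard library are available. Lean on these libraries where they do the work, as an engineer would, in place of code of your own. Each camera call takes 0.05 s, during which the arm holds its last target. There are 200 camera calls.

## Working session

There is one attempt and no reset: what is moved stays moved. The work goes in short steps, Python scripts to look and compute and a tool call to move; the robot and the scene stay as the last step left them, time stands still between calls to the robot, and variables do not carry over. Pictures are saved under pics/ and viewed, at most 10 in all, crops included, and the job is handed in when it is done.

Besides the shell and the picture viewer there is one more tool, called after "Request:" in YAML: its name, and indented under it one key for each argument. jog_arm: Moves the arm, as the interface text tells. Its arguments: {"type":"object","properties":{"steps":{"type":"array","items":{"type":"array","items":{"type":"number"}}},"grip_force":{"type":"number"}},"required":["steps"]}

```bash
mkdir -p pics; ls; cat > h.py <<'E'
import numpy as np, cv2
from rig import bot, vision
def snap(n,f=None):
    s=vision.snapshot(n); np.savez('/tmp/%s.npz'%n,**{k:np.asarray(v) for k,v in s.items()})
    if f: cv2.imwrite('pics/'+f, s['img'][:,:,::-1])
    return s
def load(n): return dict(np.load('/tmp/%s.npz'%n))
def rays(s,px):
    px=np.asarray(px,float).reshape(-1,1,2)
    n=cv2.undistortPoints(px,s['camera_matrix'],np.array([float(s['k1']),0,0,0])).reshape(-1,2)
    R=cv2.Rodrigues(np.asarray(s['rvec'],float))[0]; t=np.asarray(s['tvec'],float).ravel()
    return -R.T@t, np.c_[n,np.ones(len(n))], R, t
def onplane(s,px,z):
    c,d,R,t=rays(s,px); w=d@R
    return c+w*((z-c[2])/w[:,2])[:,None]
def cloud(s):
    v,u=np.mgrid[:480,:640]; c,d,R,t=rays(s,np.c_[u.ravel(),v.ravel()])
    return (c+(d*s['z_map'].reshape(-1,1))@R).reshape(480,640,3)
def proj(s,P):
    return cv2.projectPoints(np.asarray(P,float).reshape(-1,1,3),np.asarray(s['rvec'],float),np.asarray(s['tvec'],float),s['camera_matrix'],np.array([float(s['k1']),0,0,0]))[0].reshape(-1,2)
E
python3 - <<'E'
from h import *
for n in('top','side'):
    s=snap(n,n+'0.png'); c,_,R,t=rays(s,[[320,240]]); print(n,c,R[2],s['k1'])
print(bot.tips_ahead,bot.get_state())
E
```

```text
pics
top [4.31723452e-01 5.50878390e-04 9.63704646e-01] [ 0.11043605  0.02841187 -0.99347705] -0.04909893517056662
side [ 0.31532431 -0.59396919  0.64233041] [ 0.26934715  0.73663516 -0.62033922] -0.01891696295442473
0.025 {'clock': 0.1, 'qpos': array([ 7.49822278e+01,  2.17374809e+01,  9.93901718e+01,  2.62941718e-04,
        5.89274185e+01, -1.90777744e+00]), 'joint_velocities': array([-0.07766021,  0.05815809, -0.12552172,  0.09778047, -0.15666939,
       -0.01385164]), 'effort': array([ 6.88258588e-04, -7.65035605e+01, -4.35299885e+01,  6.52654585e-02,
        3.97849653e-02, -5.96604400e-05]), 'position': array([0.1586977 , 0.68145777, 0.23834786]), 'tcp_rot': array([[-9.73935873e-01,  2.26823392e-01, -2.52854472e-04],
       [ 2.26823530e-01,  9.73935432e-01, -9.27326703e-04],
       [ 3.59245408e-05, -9.60510086e-04, -9.99999538e-01]]), 'force': array([-0.26881977,  0.84356962,  0.47905118]), 'wrist_torque': array([ 0.04390501, -0.01137988,  0.02162833]), 'finger_force': 0.0, 'gripper_width': 0.09149984257026753}
```

View pics/top0.png

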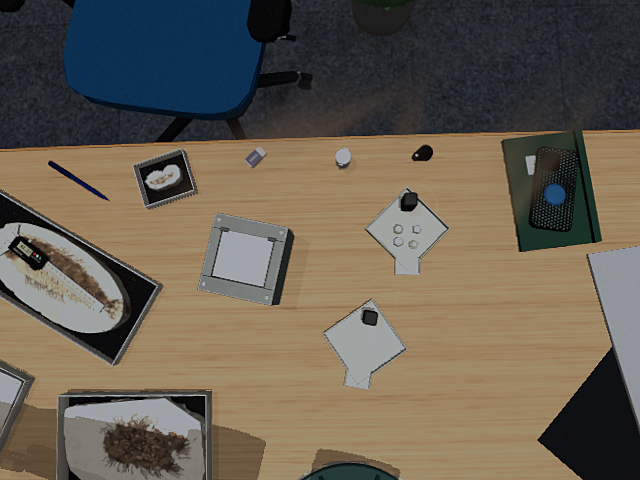

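View pics/side0.png

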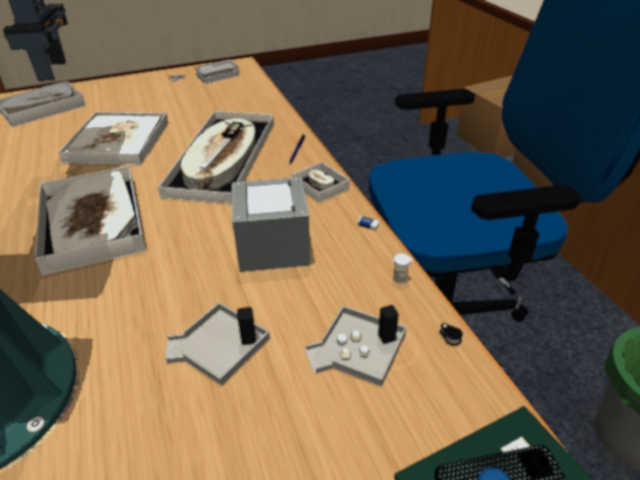

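The top view shows the target pan with four chips around (407,236), its grip at (409,200) and its spout end at (407,274). The box is at (245,258) with its knuckles on the upper (far) edge. The empty look-alike pan is at (365,340).

```bash
python3 - <<'E'
from h import *
s=load('top'); im=s['img']; hsv=cv2.cvtColor(im,cv2.COLOR_RGB2HSV); P=cloud(s)
# pan region
m=np.zeros((480,640),np.uint8); m[180:285,355:460]=1
z=P[...,2]
g=(m>0)&(z>.055)&(z<.08); q=P[g]; print('grip n',g.sum(), q.mean(0), cv2.minAreaRect(q[:,:2].astype(np.float32)*1000))
dark=((m>0)&(hsv[...,2]<70)).astype(np.uint8)
low=((m>0)&(hsv[...,1]<50)).astype(np.uint8)
c=max(cv2.findContours(low,0,2)[0],key=cv2.contourArea); print(cv2.contourArea(c), cv2.approxPolyDP(c,3,True).reshape(-1,2).tolist())
# box top
b=(z>.105)&(z<.125); b[:200]=0;b[320:]=0;b[:,:180]=0;b[:,310:]=0
q=P[b]; print('box',b.sum(),q.mean(0),cv2.minAreaRect(q[:,:2].astype(np.float32)*1000))
bright=((hsv[...,2]>190)&b).astype(np.uint8); q=P[bright>0]; print('flap',len(q),q.mean(0),cv2.minAreaRect(q[:,:2].astype(np.float32)*1000))
out=np.hstack([cv2.resize(im[175:290,355:460],None,fx=3.8,fy=3.8,interpolation=2),cv2.resize(im[205:320,190:300],None,fx=3.8,fy=3.8,interpolation=2)])
cv2.imwrite('pics/c1.png',out[:,:,::-1]); print(out.shape)
E
```

```text
grip n 203 [ 0.59997317 -0.11618659  0.06633742] ((600.98388671875, -116.41622924804688), (22.858360290527344, 24.479511260986328), 88.56896209716797)
3833.0 [[407, 186], [365, 227], [395, 258], [395, 274], [419, 274], [420, 258], [449, 228]]
box 5888 [0.50066077 0.1635393  0.1154887 ] ((501.0283508300781, 164.3889923095703), (125.48280334472656, 130.4523468017578), 76.65557098388672)
flap 2 [0.4743877  0.21299243 0.11287063] ((474.3876953125, 212.992431640625), (0.9543811678886414, 0.0), 96.3631591796875)
(437, 817, 3)
```

View pics/c1.png

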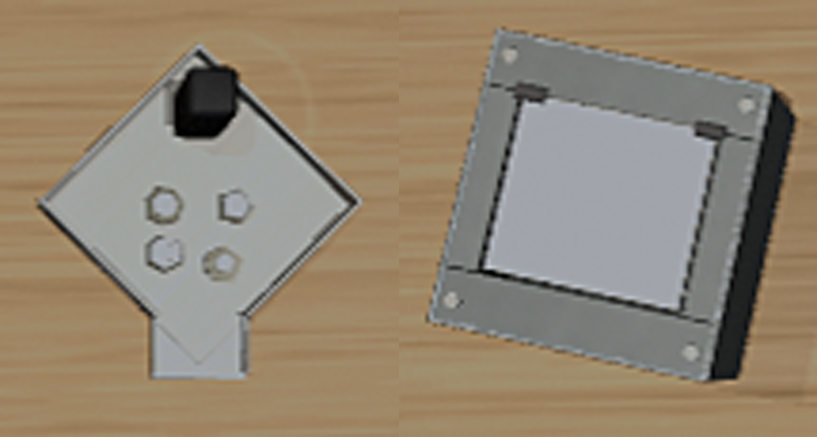

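Right half: the box's knuckles are on the far edge, and the box is yawed about -13°. Left half: the pan's grip, side corners and spout end are clear. Next I compute the pan pose.

```bash
python3 - <<'E'
from h import *
s=load('top')
side=onplane(s,[[365.0,227.5],[449,228.2],[407.3,187]],.018)
sp=onplane(s,[[395,274],[419.5,274]],.006)
print(side,sp.mean(0),sp)
g=np.array([.601,-.1164])
l=sp.mean(0)[:2]; d=g-l; print('len',np.hypot(*d),'yaw',np.degrees(np.arctan2(d[1],d[0])))
d=side[0]-side[1]; print('yaw sides',np.degrees(np.arctan2(-d[0],d[1])),side[:2].mean(0))
m=(s['img'].max(2)<80)
p=onplane(s,[[244-37+0,0]],.115)
# knuckles: crop coords/3.8 + (190,205); crop offset 399
k=np.array([[(532-399)/3.8+190,92/3.8+205],[(711-399)/3.8+190,130/3.8+205]])
K=onplane(s,k,.117);print('knuckles',K,K.mean(0)); d=K[0]-K[1]; print(np.degrees(np.arctan2(-d[0],d[1])))
t=load('side'); P=cloud(t)
# grip top in side view
z=P[...,2]; q=P[(z>.055)&(z<.08)&(abs(P[...,0]-.6)<.04)&(abs(P[...,1]+.116)<.04)]; print('side grip',q.mean(0),q.min(0),q.max(0))
q=P[(z>.110)&(z<.12)&(abs(P[...,0]-.5)<.12)&(abs(P[...,1]-.16)<.12)]; print(cv2.minAreaRect(q[:,:2].astype(np.float32)*1000))
E
```

```text
[[ 0.55895466 -0.03998657  0.018     ]
 [ 0.55384483 -0.19157638  0.018     ]
 [ 0.63155438 -0.11930706  0.018     ]] [ 0.47354561 -0.11458876  0.006     ] [[ 0.47407445 -0.09241077  0.006     ]
 [ 0.47301677 -0.13676675  0.006     ]]
len 0.12746725936823602 yaw -0.8141695354021545
yaw sides -1.9306140069483577 [ 0.55639975 -0.11578148  0.018     ]
knuckles [[0.5487151  0.19307527 0.117     ]
 [0.53029251 0.11568814 0.117     ]] [0.5395038 0.1543817 0.117    ]
-13.390455923291828
side grip [ 0.59719047 -0.12319011  0.0637086 ] [ 0.58702808 -0.13232766  0.05510319] [ 0.61025056 -0.10877881  0.06901683]
((500.1192932128906, 161.83505249023438), (127.97293090820312, 129.1565704345703), 76.9785385131836)
```

Request:
jog_arm:
  steps:
    - [0.03, -0.035, 0, 0, 0, -0.08, 0.06]
    - [0.06, -0.07, 0, 0, 0, -0.16, 0.06]
    - [0.09, -0.105, 0, 0, 0, -0.24, 0.06]
    - [0.12, -0.14, 0, 0, 0, -0.32, 0.06]
    - [0.15, -0.175, 0, 0, 0, -0.4, 0.06]
    - [0.18, -0.21, 0, 0, 0, -0.48, 0.06]
    - [0.21, -0.245, 0, 0, 0, -0.56, 0.06]
    - [0.24, -0.28, 0, 0, 0, -0.64, 0.06]

```text
clock: 0.9
position: [0.3996, 0.4001, 0.2389]
tcp_rot: [[-0.643, 0.766, -0.0], [0.766, 0.643, -0.0], [-0.0, -0.0, -1.0]]
force: [0.7, 0.8, 0.2]
gripper_width: 0.0594
finger_force: 0.0
```

Request:
jog_arm:
  steps:
    - [0.02, -0.04, 0, 0, 0, -0.08, 0.06]
    - [0.04, -0.08, 0, 0, 0, -0.16, 0.06]
    - [0.06, -0.12, 0, 0, 0, -0.24, 0.06]
    - [0.08, -0.17, 0, 0, 0, -0.32, 0.06]
    - [0.1, -0.21, 0, 0, 0, -0.4, 0.06]
    - [0.12, -0.25, 0, 0, 0, -0.48, 0.06]
    - [0.14, -0.3, -0.01, 0, 0, -0.55, 0.06]
    - [0.15, -0.34, -0.02, 0, 0, -0.6, 0.06]

```text
clock: 1.7
position: [0.5498, 0.0598, 0.2191]
tcp_rot: [[-0.099, 0.995, 0.001], [0.995, 0.099, 0.0], [-0.0, 0.001, -1.0]]
force: [-0.2, 0.6, -0.4]
gripper_width: 0.0599
finger_force: 0.0
```

Request:
jog_arm:
  steps:
    - [0.01, -0.04, -0.02, 0, 0, -0.02, 0.06]
    - [0.02, -0.08, -0.04, 0, 0, -0.05, 0.06]
    - [0.03, -0.12, -0.06, 0, 0, -0.08, 0.06]
    - [0.04, -0.15, -0.08, 0, 0, -0.11, 0.06]
    - [0.05, -0.17, -0.1, 0, 0, -0.12, 0.06]
    - [0.05, -0.175, -0.1, 0, 0, -0.127, 0.06]
    - [0.05, -0.175, -0.1, 0, 0, -0.127, 0.06]
    - [0.05, -0.175, -0.1, 0, 0, -0.127, 0.06]

```text
clock: 2.5
position: [0.5987, -0.1125, 0.1197]
tcp_rot: [[0.024, 1.0, 0.0], [1.0, -0.024, -0.0], [-0.0, 0.0, -1.0]]
force: [-0.1, -0.4, 0.2]
gripper_width: 0.0603
finger_force: 0.0
```

Request:
jog_arm:
  steps:
    - [0.001, -0.003, -0.03, 0, 0, 0, 0.06]
    - [0.001, -0.003, -0.06, 0, 0, 0, 0.06]
    - [0.001, -0.003, -0.066, 0, 0, 0, 0.06]
    - [0.001, -0.003, -0.066, 0, 0, 0, 0.06]
    - [0.001, -0.003, -0.066, 0, 0, 0, 0.04]
    - [0.001, -0.003, -0.066, 0, 0, 0, 0.03]
    - [0.001, -0.003, -0.066, 0, 0, 0, 0.015]
    - [0.001, -0.003, -0.066, 0, 0, 0, 0.01]
  grip_force: 40

```text
clock: 3.3
position: [0.6001, -0.1163, 0.0537]
tcp_rot: [[0.025, 1.0, 0.001], [1.0, -0.025, -0.0], [-0.0, 0.001, -1.0]]
force: [-0.2, -0.4, 0.1]
gripper_width: 0.031
finger_force: 0.0
```

Request:
jog_arm:
  steps:
    - [0, 0, 0, 0, 0, 0, 0.0]
    - [0, 0, 0, 0, 0, 0, 0.0]
    - [0, 0, 0, 0, 0, 0, 0.0]
    - [0, 0, 0.002, 0, 0, 0, 0.0]
    - [0, 0, 0.01, 0, 0, 0, 0.0]
    - [0, 0, 0.03, 0, 0, 0, 0.0]
    - [0, 0, 0.06, 0, 0, 0, 0.0]
    - [0, 0, 0.08, 0, 0, 0, 0.0]
  grip_force: 55

```text
clock: 4.1
position: [0.6001, -0.1163, 0.1349]
tcp_rot: [[0.025, 1.0, 0.001], [1.0, -0.025, -0.0], [-0.0, 0.001, -1.0]]
force: [0.5, -0.6, -1.4]
gripper_width: 0.0236
finger_force: 55.0
```

```bash
python3 - <<'E'
from h import *
a=snap('top'); b=snap('side'); o=np.hstack([a['img'][150:400,300:620],b['img'][180:430,240:560]])
cv2.imwrite('pics/lift.png',o[:,:,::-1])
s=bot.get_state(); print(s['qpos'],s['position'],s['force'],s['wrist_torque'],s['gripper_width'])
E
```

```text
[-1.31534764e+01  2.19040477e+01  1.12115673e+02  7.24303764e-05
  4.57262974e+01 -1.17192815e+01] [ 0.60129846 -0.11659027  0.13595363] [ 0.87355374  0.00761779 -2.03599132] [-0.09738051 -0.12141852 -0.02421625] 0.023824663350074927
```

View pics/lift.png

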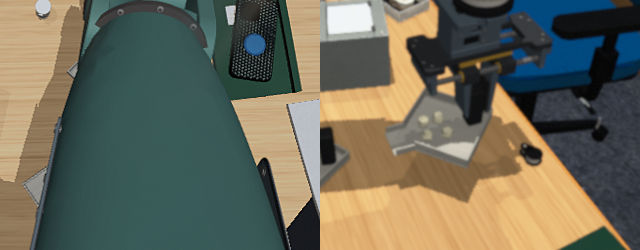

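Side view (right half): the pan is held level with all four chips inside. Next it goes over the box.

Request:
jog_arm:
  steps:
    - [0, 0.005, 0.008, 0, 0, -0.01, 0]
    - [0, 0.015, 0.022, 0, 0, -0.03, 0]
    - [0, 0.03, 0.04, 0, 0, -0.05, 0]
    - [0, 0.05, 0.06, 0, 0, -0.08, 0]
    - [0, 0.07, 0.08, 0, 0, -0.11, 0]
    - [0.005, 0.09, 0.095, 0, 0, -0.14, 0]
    - [0.01, 0.105, 0.103, 0, 0, -0.16, 0]
    - [0.01, 0.11, 0.105, 0, 0, -0.17, 0]

```text
clock: 5.0
position: [0.61, -0.0048, 0.2381]
tcp_rot: [[0.194, 0.981, 0.0], [0.981, -0.194, 0.0], [0.0, 0.0, -1.0]]
force: [-0.5, -1.1, -1.4]
gripper_width: 0.0239
finger_force: 55.0
```

Request:
jog_arm:
  steps:
    - [0.0, 0.005, 0, 0, 0, 0, 0]
    - [0.003, 0.02, 0, 0, 0, -0.01, 0]
    - [0.006, 0.045, 0, 0, 0, -0.02, 0]
    - [0.009, 0.075, 0, 0, 0, -0.03, 0]
    - [0.012, 0.105, 0, 0, 0, -0.04, 0]
    - [0.015, 0.125, 0, 0, 0, -0.04, 0]
    - [0.015, 0.137, 0, 0, 0, -0.04, 0]
    - [0.015, 0.14, 0, 0, 0, -0.04, 0]

```text
clock: 5.8
position: [0.6242, 0.1342, 0.237]
tcp_rot: [[0.232, 0.973, -0.001], [0.973, -0.232, -0.0], [-0.001, -0.001, -1.0]]
force: [-1.1, -0.4, -1.7]
gripper_width: 0.0235
finger_force: 55.0
```

```bash
python3 - <<'E'
from h import *
a=snap('top'); b=snap('side'); o=np.hstack([a['img'][100:400,130:480],b['img'][80:380,160:480]])
cv2.imwrite('pics/over.png',o[:,:,::-1])
s=bot.get_state(); print(s['qpos'],s['position'],s['tcp_rot'])
R=s['tcp_rot'];T=s['position']
x=R[:,1]; up=-R[:,2]
lip=T-.128*x-.054*up
print('lip',lip)
th=np.radians(-13.4); X=np.array([np.cos(th),np.sin(th)]);Y=np.array([-X[1],X[0]])
v=lip[:2]-[.540,.1545]; print('box frame',v@X,v@Y, 'pan yaw',np.degrees(np.arctan2(x[1],x[0])))
# visible spout in side view
for l in (lip,lip+.023*R[:,0],lip-.023*R[:,0]): print(proj(b,l)-[160,80]+[350,0])
E
```

```text
[ 9.96586633e+00  1.64118210e+01  1.06786055e+02 -9.33467478e-03
  5.68536665e+01  2.34243574e+01] [0.6244154  0.13334096 0.23739856] [[ 2.32653948e-01  9.72559200e-01 -8.62402090e-04]
 [ 9.72559462e-01 -2.32654268e-01 -2.90034701e-04]
 [-4.82717444e-04 -7.71259595e-04 -9.99999586e-01]]
lip [0.49988125 0.16310505 0.1834973 ]
box frame -0.041020751566734376 -0.0009266535192777226 pan yaw -13.45339419469164
[[455.81184293  83.99261532]]
[[455.170464    77.23086795]]
[[456.4799756   91.03317087]]
```

View pics/over.png

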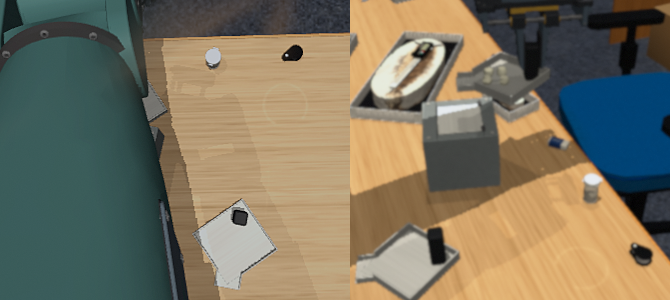

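The side view (right half) shows the spout end over the mouth at about (457,83), matching the prediction. I dip the pan to 13° just above the flap.

Request:
jog_arm:
  steps:
    - [-0.001, 0.001, -0.005, -0.005, -0.02, 0, 0]
    - [-0.004, 0.002, -0.012, -0.013, -0.055, 0, 0]
    - [-0.007, 0.002, -0.02, -0.026, -0.11, 0, 0]
    - [-0.01, 0.003, -0.027, -0.04, -0.165, 0, 0]
    - [-0.013, 0.004, -0.033, -0.048, -0.2, 0, 0]
    - [-0.014, 0.004, -0.0355, -0.053, -0.221, 0, 0]
    - [-0.014, 0.004, -0.0355, -0.053, -0.221, 0, 0]
    - [-0.014, 0.004, -0.0355, -0.053, -0.221, 0, 0]

```text
clock: 6.7
position: [0.6111, 0.1375, 0.2027]
tcp_rot: [[0.233, 0.947, 0.219], [0.972, -0.227, -0.052], [0.0, 0.225, -0.974]]
force: [0.4, 0.6, -2.2]
gripper_width: 0.0236
finger_force: 55.0
```

```bash
python3 - <<'E'
from h import *
b=snap('side'); cv2.imwrite('pics/dip.png',cv2.resize(b['img'][100:300,200:420],None,fx=3,fy=3)[:,:,::-1])
s=bot.get_state(); R=s['tcp_rot'];T=s['position']; print(s['qpos'],T,s['force'])
x=R[:,1]; up=-R[:,2]; lip=T-.128*x-.054*up
th=np.radians(-13.4); X=np.array([np.cos(th),np.sin(th),0]);Y=np.array([-X[1],X[0],0])
H=np.array([.540,.1545,.115]); v=lip-H; print('lip box',v@X,v@Y,v[2],'pitch',np.degrees(np.arcsin(x[2])))
a0=np.arcsin(x[2])
for a,dep in [(16,3),(18,6),(22,9),(27,13),(32,17),(37,20),(41,22),(43,22)]:
    a=np.radians(a); t=H+X*(-.040+.128*np.cos(a)-.054*np.sin(a))+[0,0,-dep/1e3+.128*np.sin(a)+.054*np.cos(a)]-T
    print((t).round(4).tolist(), (-(a-a0)*Y).round(3).tolist())
E
```

```text
[ 12.77130891  14.06216632 114.91553811  -8.97869837  39.63818834
  32.60704904] [0.61128203 0.1375642  0.20286118] [ 0.27409071  0.30180911 -2.3334178 ]
lip box -0.03926185125966627 0.0002275711629544712 0.0063910167595792045 pitch 13.03077053093349
[-0.005, 0.0011, -0.0037] [-0.012, -0.05, -0.0]
[-0.008, 0.0019, -0.0029] [-0.02, -0.084, -0.0]
[-0.0144, 0.0034, 0.0012] [-0.036, -0.152, -0.0]
[-0.0231, 0.0055, 0.0054] [-0.057, -0.237, -0.0]
[-0.0324, 0.0077, 0.0088] [-0.077, -0.322, -0.0]
[-0.0424, 0.01, 0.0123] [-0.097, -0.407, -0.0]
[-0.0507, 0.012, 0.0149] [-0.113, -0.475, -0.0]
[-0.055, 0.013, 0.0169] [-0.121, -0.509, -0.0]
```

View pics/dip.png

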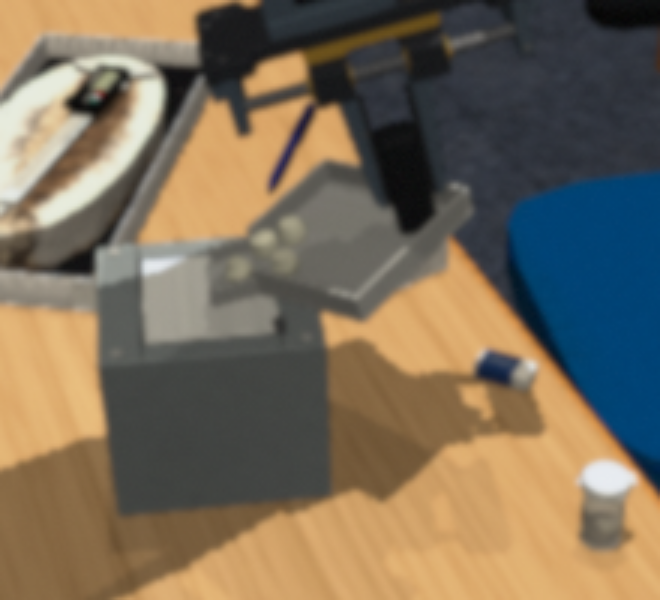

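The chips sit at the spout throat, and the lip is just over the flap. q5 is falling toward its 17.5° limit, so I fit a quick kinematic model to see which dip angles are reachable.

```bash
cat > kin.py <<'E'
import numpy as np
from scipy.optimize import least_squares
from scipy.spatial.transform import Rotation as Ro
def fk(q,p):
    q=np.radians(q); e,h,a,b,c,L=p
    r=lambda ax,t:Ro.from_euler(ax,t).as_matrix()
    A=r('z',q[0]); T=A@[e,0,h]; A=A@r('y',q[1]); T=T+A@[0,0,a]; A=A@r('y',q[2]); T=T+A@[c,0,b]
    A=A@r('x' if 0 else 'z',q[3])@r('y',q[4]); T=T+A@[0,0,L]
    return T,A@r('z',q[5])
D=[([74.982,21.737,99.390,0,58.927,-1.908],[.1587,.6815,.2384]),([-13.153,21.904,112.116,0,45.726,-11.719],[.6013,-.1166,.136]),
([9.966,16.412,106.786,-.009,56.854,23.424],[.6244,.1333,.2374]),([12.771,14.062,114.916,-8.979,39.638,32.607],[.6113,.1376,.2029])]
p=least_squares(lambda p:np.concatenate([fk(q,p)[0]-t for q,t in D]),[0,.4,.45,.45,0,.2]).x
E
python3 - <<'E'
from kin import *
print(p,[np.round((fk(q,p)[0]-t)*1e3,1) for q,t in D]); print(fk(D[3][0],p)[1].round(3))
R6=fk(D[3][0],p)[1]
Rm=np.array([[.233,.947,.219],[.972,-.227,-.052],[0,.225,-.974]]); K=R6.T@Rm; print(K.round(2)); K=np.round(K)
lo=np.array([-158,-42,.5,-60,18.5,-175.]);hi=np.array([158,125,152,240,164,175.])
H=np.array([.540,.1545,.115])
def ik(a,dep,d,yaw,q0):
    a,y=np.radians([a,yaw]); th=np.radians(-13.4)
    lip=H+np.array([np.cos(th),np.sin(th),0])*-d-[0,0,dep]
    P=Ro.from_euler('zy',[0,0]).as_matrix(); P=Ro.from_euler('z',y).as_matrix()@Ro.from_euler('y',-a).as_matrix()
    T=lip+P@[.128,0,.054]; Rt=np.c_[P[:,1],P[:,0],-P[:,2]]
    f=lambda q:(lambda t,R:np.concatenate([(t-T)*10,(R@K-Rt).ravel()]))(*fk(q,p))
    s=least_squares(f,np.clip(q0,lo+.1,hi-.1),bounds=(lo,hi)); return s.x,np.abs(s.fun).max()
for yaw in(-13.4,-25,-5,5):
  for d in (.04,.05):
    q=np.array(D[3][0])
    for a,dep in [(13,0),(20,.006),(25,.01),(30,.015),(34,.018),(38,.02),(42,.022)]:
        q,e=ik(a,dep*d/.04,d,yaw,q)
        if a>20: print(yaw,d,a,q.round(0),round(e,4))
E
```

```text
[0.03915837 0.2862885  0.44779068 0.58413201 0.01734328 0.14476509] [array([21.6, -9.3,  2.3]), array([ -2.6, -23.3,   2.6]), array([ 10.7, -21.7,  -0.7]), array([ -3. , -14.5,  -4.2])]
[[-0.947  0.233  0.219]
 [ 0.227  0.972 -0.052]
 [-0.225  0.    -0.974]]
[[ 0. -1.  0.]
 [ 1.  0.  0.]
 [ 0.  0.  1.]]
-13.4 0.04 25 [ 16.  10. 120. -25.  30.  49.] 0.0
-13.4 0.04 30 [ 17.   8. 122. -34.  27.  58.] 0.0
-13.4 0.04 34 [ 18.   7. 124. -43.  25.  68.] 0.0
-13.4 0.04 38 [ 19.   6. 126. -54.  24.  78.] 0.0
-13.4 0.04 42 [ 20.   5. 127. -60.  24.  84.] 0.0211
-13.4 0.05 25 [ 17.   9. 121. -25.  30.  50.] 0.0
-13.4 0.05 30 [ 18.   8. 123. -35.  27.  60.] 0.0
-13.4 0.05 34 [ 19.   7. 125. -45.  25.  69.] 0.0
-13.4 0.05 38 [ 20.   5. 127. -55.  24.  80.] 0.0
-13.4 0.05 42 [ 21.   4. 128. -60.  24.  85.] 0.0281
-25 0.04 25 [ 16.  10. 120. -29.  34.  63.] 0.0
-25 0.04 30 [ 17.   8. 122. -39.  32.  72.] 0.0
-25 0.04 34 [ 18.   7. 124. -47.  32.  81.] 0.0
-25 0.04 38 [ 20.   6. 126. -55.  32.  89.] 0.0
-25 0.04 42 [ 21.   5. 127. -60.  33.  94.] 0.0221
-25 0.05 25 [ 16.   9. 121. -30.  34.  64.] 0.
[... 447 characters left out ...]
17.  10. 121. -20.  28.  38.] 0.0
-5 0.05 30 [ 18.   8. 123. -29.  24.  48.] 0.0
-5 0.05 34 [ 19.   7. 125. -39.  21.  58.] 0.0
-5 0.05 38 [ 20.   5. 127. -52.  19.  70.] 0.0
-5 0.05 42 [ 20.   4. 129. -60.  19.  78.] 0.019
5 0.04 25 [ 17.  11. 119. -12.  26.  22.] 0.0
5 0.04 30 [ 18.   9. 122. -18.  21.  28.] 0.0
5 0.04 34 [ 18.   7. 124. -25.  19.  36.] 0.0126
5 0.04 38 [ 19.   6. 125. -36.  19.  47.] 0.0497
5 0.04 42 [ 21.   4. 127. -54.  19.  65.] 0.0925
5 0.05 25 [ 18.  10. 120. -12.  26.  23.] 0.0
5 0.05 30 [ 18.   8. 123. -19.  21.  30.] 0.0
5 0.05 34 [ 19.   7. 125. -27.  19.  38.] 0.016
5 0.05 38 [ 20.   5. 126. -39.  19.  50.] 0.0552
5 0.05 42 [ 21.   4. 128. -58.  19.  70.] 0.0957
```

Request:
jog_arm:
  steps:
    - [-0.005, 0.001, -0.0037, -0.012, -0.051, 0, 0]
    - [-0.0095, 0.002, -0.0022, -0.024, -0.102, 0, 0]
    - [-0.0144, 0.0034, 0.0, -0.036, -0.153, 0, 0]
    - [-0.0195, 0.0047, 0.002, -0.049, -0.204, 0, 0]
    - [-0.025, 0.006, 0.005, -0.061, -0.255, 0, 0]
    - [-0.0305, 0.0073, 0.0073, -0.073, -0.306, 0, 0]
    - [-0.0354, 0.0085, 0.0098, -0.083, -0.348, 0, 0]
    - [-0.038, 0.009, 0.0118, -0.089, -0.374, 0, 0]

```text
clock: 7.55
position: [0.5729, 0.1468, 0.2148]
tcp_rot: [[0.233, 0.795, 0.56], [0.972, -0.191, -0.134], [0.001, 0.576, -0.817]]
force: [-1.3, 0.0, 0.7]
gripper_width: 0.024
finger_force: 55.0
```

Request:
jog_arm:
  steps:
    - [0, 0, 0, 0, 0, 0, 0]
    - [0, 0, 0, 0, 0, 0, 0]
    - [0, 0, 0, 0, 0, 0, 0]
    - [0, 0, 0, 0, 0, 0, 0]
    - [0, 0, 0, 0, 0, 0, 0]

```text
clock: 8.05
position: [0.5731, 0.1467, 0.2144]
tcp_rot: [[0.233, 0.796, 0.559], [0.972, -0.191, -0.133], [0.001, 0.574, -0.819]]
force: [-0.4, 1.2, 1.3]
gripper_width: 0.0234
finger_force: 55.0
```

```bash
cat > chk.py <<'E'
from h import *
import sys
b=snap('side'); cv2.imwrite('pics/'+sys.argv[1],cv2.resize(b['img'][100:300,200:420],None,fx=3,fy=3)[:,:,::-1])
s=bot.get_state(); R=s['tcp_rot'];T=s['position']; print(s['clock'],s['qpos'].round(1),T,s['force'])
x=R[:,1]; up=-R[:,2]; lip=T-.128*x-.054*up
th=np.radians(-13.4); X=np.array([np.cos(th),np.sin(th),0]);Y=np.array([-X[1],X[0],0])
H=np.array([.540,.1545,.115]); v=lip-H; print('lip box',v@X,v@Y,v[2],'pitch',np.degrees(np.arcsin(x[2])))
E
python3 chk.py pour.png
```

```text
8.1 [ 19.5   7.1 127.2 -51.2  23.6  76.7] [0.57305813 0.14671352 0.2143446 ] [-0.01544801  0.57786348  1.89208613]
lip box -0.03981099471552982 0.00024120302299483225 -0.018372966996182627 pitch 35.05089670692001
```

View pics/pour.png

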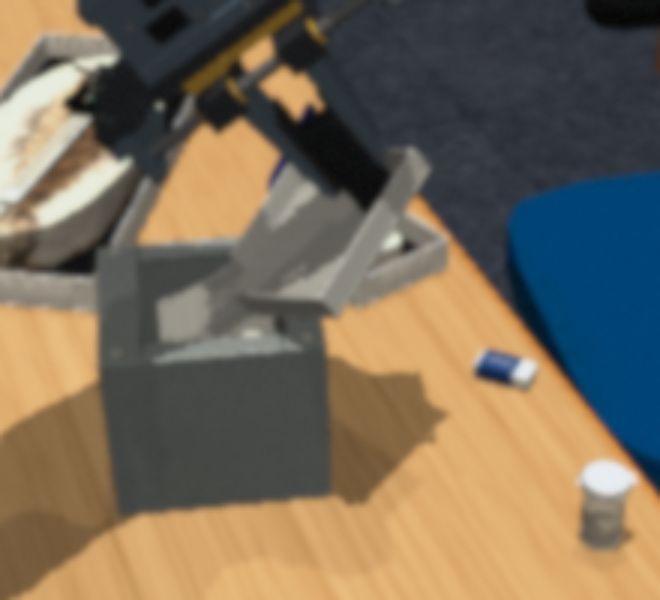

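The pan floor is clear and the flap is open. A pale spot near (258,330) may be one chip lingering at the spout or on the flap, so I press slightly deeper with a small shake.

Request:
jog_arm:
  steps:
    - [0, 0, -0.004, 0, 0, 0, 0]
    - [0.004, 0.004, -0.004, 0, 0, 0, 0]
    - [-0.002, -0.004, -0.003, 0, 0, 0, 0]
    - [0.003, 0.004, -0.004, 0, 0, 0, 0]
    - [-0.002, -0.004, -0.003, 0, 0, 0, 0]
    - [0.003, 0.004, -0.004, 0, 0, 0, 0]
    - [0, 0, -0.004, 0, 0, 0, 0]
    - [0, 0, -0.004, 0, 0, 0, 0]

```text
clock: 8.9
position: [0.5724, 0.1464, 0.2101]
tcp_rot: [[0.233, 0.796, 0.558], [0.973, -0.191, -0.133], [0.0, 0.574, -0.819]]
force: [-2.0, 0.1, 0.4]
gripper_width: 0.0239
finger_force: 55.0
```

```bash
python3 chk.py pour2.png
```

```text
8.95 [ 19.5   7.4 127.3 -52.2  23.3  77.7] [0.57246788 0.14646917 0.21018719] [-1.41866253 -0.47531498  1.74727158]
lip box -0.040351679686346086 -0.0001689739637289114 -0.022515919792567077 pitch 35.03966356267038
```

View pics/pour2.png

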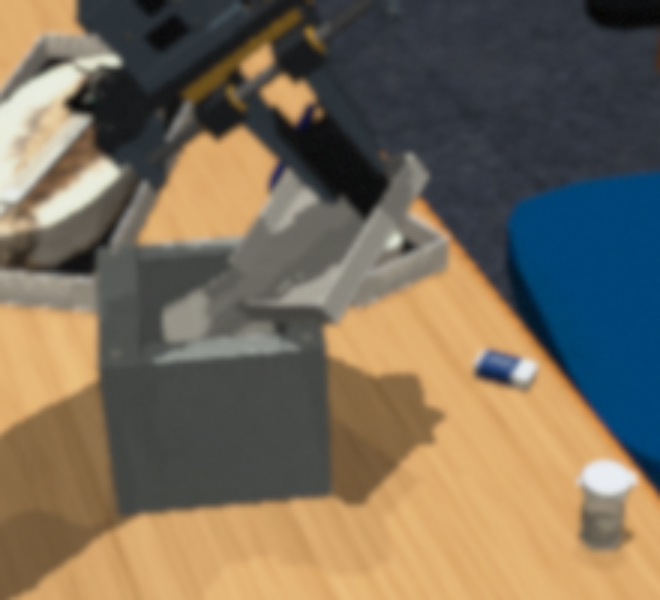

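The pale spot is gone: pan and spout are empty. I lift so the flap shuts, then level the pan.

Request:
jog_arm:
  steps:
    - [0.001, 0, 0.005, 0, 0, 0, 0]
    - [0.002, 0, 0.012, 0, 0, 0, 0]
    - [0.002, 0, 0.02, 0, 0, 0, 0]
    - [0.002, 0, 0.03, 0, 0, 0, 0]
    - [0.002, 0, 0.045, 0, 0, 0, 0]
    - [0.005, 0, 0.06, 0, 0, 0, 0]
    - [0.01, 0, 0.075, 0, 0, 0, 0]
    - [0.01, 0, 0.08, 0, 0, 0, 0]

```text
clock: 9.75
position: [0.5837, 0.1469, 0.2922]
tcp_rot: [[0.233, 0.795, 0.56], [0.973, -0.191, -0.133], [0.002, 0.576, -0.818]]
force: [0.6, 0.5, -0.8]
gripper_width: 0.0236
finger_force: 55.0
```

Request:
jog_arm:
  steps:
    - [0.005, 0, 0, 0.02, 0.08, 0, 0]
    - [0.01, -0.01, 0, 0.04, 0.16, 0, 0]
    - [0.015, -0.02, 0, 0.06, 0.24, 0, 0]
    - [0.02, -0.03, 0, 0.078, 0.33, 0, 0]
    - [0.02, -0.045, 0, 0.1, 0.42, 0, 0]
    - [0.02, -0.06, 0, 0.12, 0.5, 0, 0]
    - [0.02, -0.075, 0, 0.135, 0.57, 0, 0]
    - [0.02, -0.09, 0, 0.142, 0.595, 0, 0]

```text
clock: 10.55
position: [0.6031, 0.0559, 0.2899]
tcp_rot: [[0.233, 0.972, -0.003], [0.972, -0.233, 0.001], [-0.0, -0.003, -1.0]]
force: [0.3, 0.5, -0.5]
gripper_width: 0.0239
finger_force: 55.0
```

Request:
jog_arm:
  steps:
    - [0, -0.02, 0, 0, 0, 0.02, 0]
    - [0, -0.05, 0, 0, 0, 0.05, 0]
    - [0, -0.08, -0.01, 0, 0, 0.09, 0]
    - [0, -0.11, -0.03, 0, 0, 0.13, 0]
    - [0, -0.14, -0.05, 0, 0, 0.17, 0]
    - [0, -0.16, -0.07, 0, 0, 0.2, 0]
    - [0, -0.17, -0.09, 0, 0, 0.21, 0]
    - [0, -0.172, -0.1, 0, 0, 0.21, 0]

```text
clock: 11.35
position: [0.6017, -0.1161, 0.1882]
tcp_rot: [[0.026, 1.0, -0.002], [1.0, -0.026, 0.0], [0.0, -0.002, -1.0]]
force: [0.9, -0.0, -1.6]
gripper_width: 0.0237
finger_force: 55.0
```

```bash
python3 chk.py x.png; python3 - <<'E'
from h import *
b=load('side');a=snap('top'); o=np.hstack([a['img'][170:390,160:480],b['img'][160:380,200:520]])
cv2.imwrite('pics/after.png',cv2.resize(o,None,fx=1.25,fy=1.25)[:,:,::-1]); print(bot.get_state()['tcp_rot'])
E
```

```text
11.4 [-13.1  17.8 111.1  -0.   51.3 -11.5] [ 0.60137213 -0.1155452   0.18737993] [-1.13037219  0.92205794 -3.46615712]
lip box -0.0031524385294399277 -0.27486448913388095 0.018815690085622547 pitch -0.1949152296632017
[[ 2.59180307e-02  9.99660715e-01 -2.59052057e-03]
 [ 9.99663977e-01 -2.59168144e-02  5.02014244e-04]
 [ 4.34705878e-04 -2.60266132e-03 -9.99996519e-01]]
```

View pics/after.png

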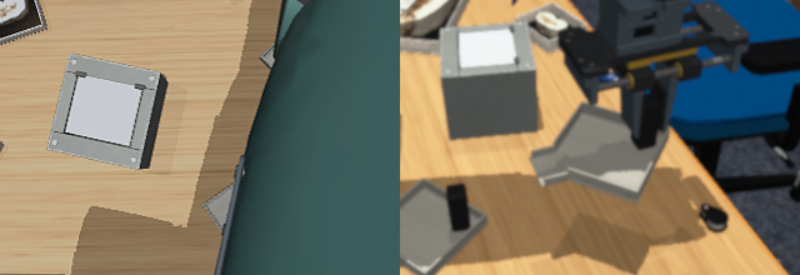

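The flap is shut with nothing on it, and the pan is level and empty. I set it down.

Request:
jog_arm:
  steps:
    - [0, 0, -0.03, 0, 0, 0, 0]
    - [0, 0, -0.07, 0, 0, 0, 0]
    - [0, 0, -0.1, 0, 0.002, 0, 0]
    - [0, 0, -0.12, 0, 0.002, 0, 0]
    - [0, 0, -0.127, 0, 0.002, 0, 0]
    - [0, 0, -0.131, 0, 0.002, 0, 0]
    - [0, 0, -0.133, 0, 0.002, 0, 0]
    - [0, 0, -0.133, 0, 0.002, 0, 0]

```text
clock: 12.25
position: [0.6034, -0.1152, 0.0583]
tcp_rot: [[0.025, 1.0, -0.001], [1.0, -0.025, -0.0], [-0.0, -0.001, -1.0]]
force: [0.0, 0.1, -1.1]
gripper_width: 0.0235
finger_force: 55.0
```

Request:
jog_arm:
  steps:
    - [0, 0, -0.001, 0, 0, 0, 0]
    - [0, 0, -0.002, 0, 0, 0, 0]
    - [0, 0, -0.002, 0, 0, 0, 0]

```text
clock: 12.55
position: [0.6029, -0.1153, 0.0555]
tcp_rot: [[0.025, 1.0, -0.002], [1.0, -0.025, -0.0], [-0.0, -0.002, -1.0]]
force: [-0.1, -0.6, -1.6]
gripper_width: 0.0238
finger_force: 55.0
```

Request:
jog_arm:
  steps:
    - [0, 0, -0.001, 0, 0, 0, 0]
    - [0, 0, -0.001, 0, 0, 0, 0]

```text
clock: 12.75
position: [0.6027, -0.1152, 0.0541]
tcp_rot: [[0.025, 1.0, -0.002], [1.0, -0.025, 0.0], [-0.0, -0.002, -1.0]]
force: [-0.0, 0.3, -0.2]
gripper_width: 0.0235
finger_force: 55.0
```

```bash
python3 -c "
from rig import bot; s=bot.get_state(); print(s['position'],s['force'],s['wrist_torque'])"
```

```text
[ 0.60268967 -0.1152227   0.05414125] [-0.00863839  0.30200974 -0.16211476] [-0.07423645  0.04783415 -0.06884986]
```

Contact is beginning: weight is coming off the wrist. I lower a touch more, open, and retreat straight up.

Request:
jog_arm:
  steps:
    - [0, 0, -0.0005, 0, 0, 0, 0]
    - [0, 0, -0.0005, 0, 0, 0, 0.03]
    - [0, 0, -0.0005, 0, 0, 0, 0.04]
    - [0, 0, -0.0005, 0, 0, 0, 0.055]
    - [0, 0, -0.0005, 0, 0, 0, 0.06]
    - [0, 0, -0.0005, 0, 0, 0, 0.06]
  grip_force: 10

```text
clock: 13.35
position: [0.6028, -0.1152, 0.0537]
tcp_rot: [[0.025, 1.0, -0.002], [1.0, -0.025, -0.0], [-0.0, -0.002, -1.0]]
force: [0.1, 0.0, 0.4]
gripper_width: 0.0584
finger_force: 0.0
```

Request:
jog_arm:
  steps:
    - [0, 0, 0.01, 0, 0, 0, 0.06]
    - [0, 0, 0.03, 0, 0, 0, 0.06]
    - [0, 0, 0.07, 0, 0, 0, 0.06]
    - [0, 0, 0.12, 0, 0, 0, 0.06]
    - [0, 0, 0.16, 0, 0, 0, 0.06]
    - [0, 0, 0.18, 0, 0, 0, 0.06]
    - [0, 0, 0.18, 0, 0, 0, 0.06]
    - [0, 0, 0.18, 0, 0, 0, 0.06]

```text
clock: 14.15
position: [0.6026, -0.1152, 0.234]
tcp_rot: [[0.025, 1.0, -0.001], [1.0, -0.025, -0.0], [-0.0, -0.001, -1.0]]
force: [-0.4, 0.6, -0.2]
gripper_width: 0.0598
finger_force: 0.0
```

```bash
python3 - <<'E'
from h import *
b=snap('side','fin.png'); P=cloud(b)
print(bot.get_state()['position'],bot.get_state()['gripper_width'])
z=P[...,2]
m=(abs(P[...,0]-.54)<.05)&(abs(P[...,1]+.115)<.03)&(z<.03); print('floor z pct',np.percentile(z[m],[5,50,95]))
E
```

```text
[ 0.60219247 -0.11511064  0.23301944] 0.05971900420524936
floor z pct [0.00123838 0.00335709 0.01099373]
```

View pics/fin.png

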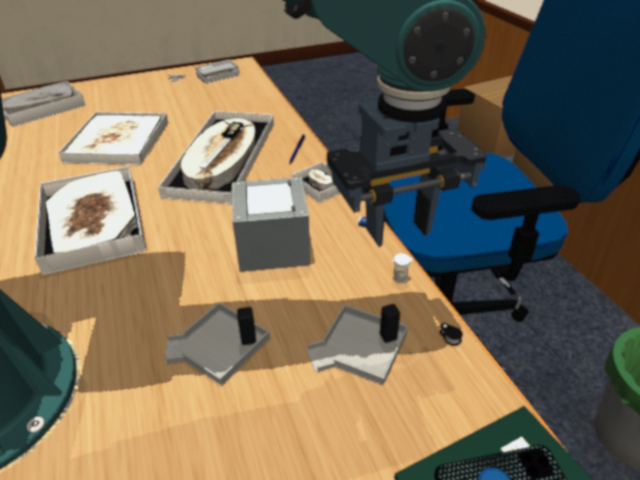

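The final view shows the pan empty and flat at (360,345), the flap shut at (270,200), and the bystanders in place.

```bash
python3 -c "
from rig import bot; print(bot.job_done())"
```

```text
the job is handed in; nothing more can be done
None
```

The job is handed in at about 14 s: the four chips went into the box and none show in the pan, on the flap or on the desk, the flap is shut, the empty pan stands flat and released, and the vial, lens and eraser were left alone.

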